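# Unlock a switch enclosure with the panel key and open its door

### The arm

A 7-joint arm with a two-finger parallel gripper is mounted at the origin on the work surface. World frame = base frame: x ahead of the robot, y to its left, z up, the work surface at z = 0. Lengths are in m, angles in rad, forces in N, time in s.
With the tool pointing down it reaches from about 0.425 to 0.925 m from the base axis. Payload 6.8 kg.
Tool frame: the origin (TCP) lies at the very end of the fingers, on their centre line; the grasp point (between the pads) lies 19 mm behind it; z points along the fingers, x is the direction in which the jaws open and shut, and the axes are right-handed (so a half turn about z gives the same grasp; the last joint's range is limited). The gripper opens to 85 mm and grips with 20 to 120 N. Pads are 22 mm wide; open, the fingers measure 114 mm over their backs; the gripper's body (76 mm by 85 mm) begins 54 mm behind the grasp point. The pads swing forward as they close: fully open they stand 13 mm farther back than shut.
Start: joints at [1.231, 0.477, 0.022, 1.555, -0.011, 1.109, -0.083], TCP at [0.155, -0.657, 0.231] pointing down, gripper open.
Joint ranges: [-2.96, 2.96], [-0.34, 2.1], [-1.41, 1.46], [0.24, 2.44], [-1.37, 4.51], [0.17, 1.92], [-2.96, 2.96]. Speed limits (rad/s): [2.39, 2.39, 3.14, 3.14, 3.14, 3.14, 3.14].

### API

Orientations are given as a unit quaternion [w, x, y, z].
In Python, from station import get_obs, read_camera, calibration, hand_in, recognise, outline_of, place_of gives the robot as it stands.
- The arm moves only by the tool move_arm, never from a script. Its argument "steps" is a list of rows, each an object with "fingers": the finger opening in mm, from 0 to 85.4; "translation": the shift along the world's x, y, z in mm, a list of three; "turn": the turn about the world's z in rad. In form: [{"fingers": fingers, "translation": [dx, dy, dz], "turn": turn}, ...]. A call has 1 to 10 rows; each row shifts and turns the commanded pose from where the row before left it; what a row does not reach is not made up. A row lasts 1/8 s, in which the tool goes at most 62.5 mm and 10.7 degrees, less where a joint would pass 70% of its speed; a pose out of reach is approached as far as the arm can. A call with a gripper value outside its range is refused whole. The fingers move at their own pace and stop on an object; "newtons" is the grip in N (left out, the last holds). Time passes only in rows, so rows that do not move let the fingers close. It gives the time, the measured TCP pose, the force and the opening at its end, in the units of the state.
- get_obs(): the state, without advancing time (a new reading comes with each control period).
- read_camera(name): name is "side" or "top"; returns the picture (420x560x3 uint8, blue, green, red); there is no depth.
- calibration(name): a dict with "camera_matrix" (3x3 intrinsics, pixels), "rvec" (rotation vector, rad) and "tvec" (3), from world to camera coordinates, as OpenCV has them. Camera axes: x right, y down, z forward; pixel columns grow to the right and rows downward; lengths in m; the calibration is good to about 2 mm. A picture is of the moment at which its call begins. calibration takes no time and is no camera call.
- hand_in(): hands the job in, once; it reports no verdict.
Trained networks look in the newest picture that a camera, given by its name, has taken for a name from the list of things; names that differ only in an ending like _2 or _b are one class to them, and where a whole thing is asked for, a point or a joint stands for the part that bears it (a point fixed in the world has none). Each returns a list of dicts, best first, with "conf" (0 to 1); they miss things now and then, are a little off and sometimes report something else, mostly with a low value. They report only what shows in the picture. A call takes as long as a camera call. They do not tell look-alikes from the thing itself.
- recognise(camera, name): "xy" ([column, row] in pixels, amid what is visible of it).
- outline_of(camera, name): "mask" (420x560 bool, what is visible of it) and "xy" ([column, row] in pixels, amid what is visible of it).
- place_of(camera, name): "xy" ([column, row] in pixels: a listed point, or the origin of a listed thing).
The state is a dict: "t": time; "q": joint angles; "joint_vel": joint speeds; "joint_torque": joint torques, N m; "eef_pos": TCP position; "tool_rot": TCP orientation; "contact_force": force on the tool from outside, world axes, zero at the start; "torque": the same for the moment, N m; "gripper_width": opening from 0.0 (shut) to 1.0 (fully open).
Only numpy, scipy, OpenCV 4.12 (cv2) and the standard library are available. Lean on these libraries where they do the work, as an engineer would, in place of code of your own. Each camera call takes 0.05 s, during which the arm holds its last target.

### The job

Take the yellow-handled panel key from the tool block, push it fully home in the lock of the grey enclosure and turn it anticlockwise (seen from above) to its stop, so that the hidden bolt is drawn. Then swing the enclosure's door up by at least 60 degrees, where it stays by itself, and let go, leaving the key in the lock. Leave the other keys in the block and the other things on the bench where they are.

Things in the scene. Friction and masses are not known exactly. Their poses are not given: they have to be found in the camera images.
- key: The panel key, a T-shaped service key 87 mm long with a yellow crossbar, 110 g, standing bit down in a slot of the tool block, within 0.2 rad of the block's yaw. Origin at the tip of the bit, z up the shank, x along the crossbar. From the tip up: flat bit, 6 mm shank, round collar (22 mm across, 5 mm thick, underside 23 mm above the tip), 10 mm shank, crossbar. A half turn about z changes nothing.
- key_tip (a point): The tip of the key's bit, on its axis (axes as key). The bit is flat, 18 mm wide along x, 5 mm thick along y, 14 mm long, with a rounded nose.
- key_grip (a point): The centre of the key's yellow crossbar, 80 mm above the tip (axes as key). The crossbar is 76 mm along x, 12 mm thick along y, 14 mm high.
- key_square: A second T key of the same size with a red crossbar and a square bit; it does not fit this lock. It stays in the block. Origin at the tip of its bit.
- key_round: A third T key of the same size with a black crossbar and a round bit; it does not fit this lock. It stays in the block. Origin at the tip of its bit.
- tool_block: Blue block, 60 mm (x) by 200 mm (y) by 40 mm high, fixed to the bench, origin at the centre of its underside. Three slots along x in its top at y = -65, 0 and +65 mm each hold one T key, collar resting on the block's top, crossbar along the block's x and centred 97 mm above the bench. Which key is in which slot varies.
- enclosure: Light grey steel wall enclosure lying on its back, door upwards, 200 mm (x) by 300 mm (y) by 100 mm high, fixed to the bench. Origin at the centre of its underside, z up. The door's hinge runs along y at x = +100 mm; lock and handle are near the opposite edge, the side with the cable glands.
- door (a joint): Opening angle of the enclosure's door in rad: 0 shut, 1.45 (83 degrees) at the stop; the edge opposite the hinge swings up. The door is 6 mm thick, about 0.65 kg. Stiff friction hinge: it stays wherever it is left and takes about 12 N at the handle to raise. It cannot rise while the bolt is out.
- door_hinge (a point): A point on the hinge line, at the middle of the door's hinged edge; its axes turn with the door: y along the hinge, z out of the door's outer face (up when shut), -x from the hinge across the door.
- door_handle (a point): Middle of the bar of the door's black bow handle: a round bar 10 mm in diameter, 110 mm long between its two posts, parallel to the hinge, its centre 40 mm out from the door's face, 165 mm from the hinge and 35 mm from the door's free edge. Axes as door_hinge.
- keyhole (a point): Centre of the keyhole, a slot 21 mm along x by 8 mm along y, on the outer face of the 40 by 34 mm steel lock plate near the door's free edge (axes as door_hinge). The key enters with its crossbar along x. It is fully home when its collar rests on the plate, tip 23 mm below this point; only in the last 4 mm can it turn. Once turned it cannot come out (4 mm of play).
- barrel (a joint): Turn of the lock's barrel in rad, anticlockwise seen from outside the door (from above when shut): 0 locked, keyhole lined up; 1.40 (80 degrees) at the stop. The bolt clears the frame at about 1.0. Turning takes about 0.06 N m, the key has about 0.15 rad of play in the barrel, and the barrel stays where it is left.
- screwdriver: Orange-handled screwdriver, 210 mm, lying on the bench; origin under its middle.
- wrench: Steel spanner, 180 mm, lying on the bench; origin under its middle.
- meter: Black and orange multimeter, 164 by 88 by 44 mm, lying on the bench; origin under its middle.
- gland_tray: Dark blue open tray of cable glands, 120 by 160 by 45 mm; origin under its middle.
- torch: Aluminium torch, 125 mm long, lying on the bench; origin under its middle.
- din_rail: Offcut of aluminium mounting rail, 160 by 35 by 7.5 mm, lying on the bench; origin under its middle.
Mind the look-alikes: they are no part of the job. Of the things that look like the key, the larger one is meant.

How it is judged:
By the outcome, as a careful person would: the job done as asked, in the order asked, and still so for the second after the job is handed in, with the robot touching nothing.
It also fails if it takes over 58 s, if anything falls off the work surface, if the arm or the gripper's body presses on something with over 40 N, if the wrist force passes 120 N, or if a joint passes its speed limit or range.

## Working session

There is one attempt and no reset: what is moved stays moved. The work goes in short steps, Python scripts to look and compute and a tool call to move; the robot and the scene stay as the last step left them, time stands still between calls to the robot, and variables do not carry over. Pictures are saved under pics/ and viewed, and the job is handed in when it is done.

Besides the shell and the picture viewer there is one more tool, called after "Emit:" as name(argument=value, ...) on one line, values as JSON. move_arm: Moves the arm, as the interface text tells. Its arguments: {"type":"object","properties":{"steps":{"type":"array"},"newtons":{"type":"number"}},"required":["steps"]}

```bash
ls; mkdir -p pics; python3 - <<'E'
from station import *
import cv2,numpy as np
o=get_obs();print(o)
for c in("top","side"):
    im=read_camera(c);cv2.imwrite(f"pics/{c}0.png",im)
    k=calibration(c);print(c,k)
print(get_obs()["t"])
E
```

```text
pics
{'t': 0.0, 'q': array([ 1.23091228,  0.47783107,  0.022385  ,  1.55644186, -0.0114775 ,
        1.10929998, -0.0831045 ]), 'joint_vel': array([-1.28825891e-04,  3.88567524e-04,  1.50389098e-05, -2.02308009e-03,
       -5.90905722e-04,  3.92302499e-04, -1.14764728e-04]), 'joint_torque': array([ 1.53350888e-04, -5.96462202e+01,  1.60814624e+00, -2.81198448e+01,
        1.24701503e-02,  9.52636474e-03, -1.77918182e-06]), 'eef_pos': array([ 0.15487401, -0.65638865,  0.23030989]), 'tool_rot': array([-5.01500591e-04,  7.84123887e-01, -6.20603635e-01, -7.78239414e-04]), 'contact_force': array([ 0.69028781, -0.49852678, -0.08457453]), 'torque': array([0.04623918, 0.03603685, 0.00518946]), 'gripper_width': 0.9977115352216791}
top {'camera_matrix': array([[383.79928224,   0.        , 280.52368774],
       [  0.        , 383.79928224, 211.31662558],
       [  0.        ,   0.        ,   1.        ]]), 'rvec': array([ 2.14935948, -2.11750369,  0.14415567]), 'tvec': array([-0.03957465,  0.57323225,  0.98596732])}
side {'camera_matrix': array([[394.77819658,   0.        , 285.04074141],
       [  0.        , 394.77819658, 216.03684302],
       [  0.        ,   0.        ,   1.        ]]), 'rvec': array([ 0.8674906 , -2.36142002,  1.26281288]), 'tvec': array([0.38301352, 0.31634063, 0.73522419])}
0.1
```

View pics/top0.png

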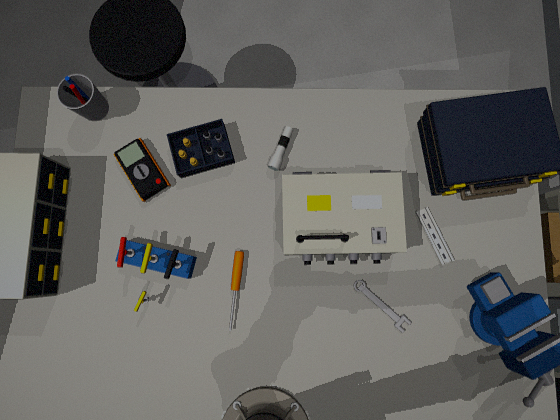

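View pics/side0.png

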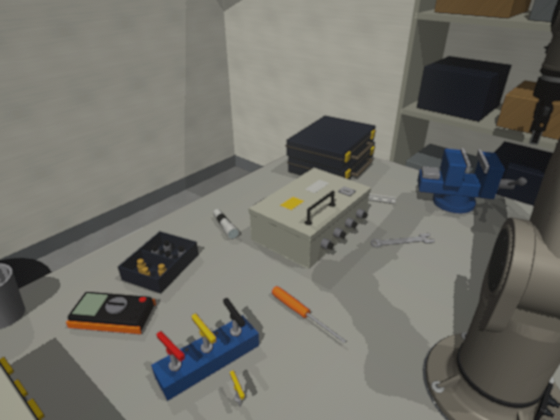

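The top view shows the block at (155,258) with red, yellow and black keys from left to right. The small yellow decoy lies at (142,298). The enclosure is centred near (343,212), with its lock at (379,236) and handle at (322,237). Next I'll measure these.

```bash
cat >h.py <<'E'
from station import *
import cv2,numpy as np
from scipy.optimize import least_squares
C={c:calibration(c) for c in("top","side")}
def proj(c,P):
    k=C[c];return cv2.projectPoints(np.float64(P).reshape(-1,1,3),k["rvec"],k["tvec"],k["camera_matrix"],None)[0].reshape(-1,2)
def ray(c,xy):
    k=C[c];R=cv2.Rodrigues(k["rvec"])[0];d=R.T@np.linalg.solve(k["camera_matrix"],[xy[0],xy[1],1.]);o=-R.T@k["tvec"].ravel();return o,d
def onplane(c,xy,z):
    o,d=ray(c,xy);return o+d*(z-o[2])/d[2]
def tri(a,b):
    P=[]
    for c in("top","side"):
        k=C[c];P.append(k["camera_matrix"]@np.c_[cv2.Rodrigues(k["rvec"])[0],k["tvec"].ravel()])
    X=cv2.triangulatePoints(P[0],P[1],np.float64(a).reshape(2,1),np.float64(b).reshape(2,1)).ravel();X=X[:3]/X[3]
    return X,np.linalg.norm(proj("top",X)-a),np.linalg.norm(proj("side",X)-b)
E
python3 - <<'E'
from h import *
np.set_printoptions(precision=4,suppress=True)
for c in C: print(c,ray(c,(280,210))[0])
for n in["key_grip","key_square","key_round","tool_block","enclosure","door_hinge","door_handle","keyhole"]:
    r={}
    for c in C:
        l=place_of(c,n);r[c]=[(np.round(x["xy"],1).tolist(),round(x["conf"],2)) for x in l[:3]]
    print(n,r)
    if r["top"] and r["side"]:
        print("   ",tri(r["top"][0][0],r["side"][0][0]))
for c in C:
    im=cv2.imread(f"pics/{c}0.png")
    if c=="top":
        cv2.imwrite("pics/top_blk.png",cv2.resize(im[225:325,100:210],None,fx=6,fy=6,interpolation=cv2.INTER_CUBIC))
        cv2.imwrite("pics/top_enc.png",cv2.resize(im[165:270,275:415],None,fx=5.5,fy=5.5,interpolation=cv2.INTER_CUBIC))
    else:
        cv2.imwrite("pics/side_blk.png",cv2.resize(im[290:400,145:265],None,fx=5.4,fy=5.4,interpolation=cv2.INTER_CUBIC))
        cv2.imwrite("pics/side_enc.png",cv2.resize(im[165:270,240:380],None,fx=5.5,fy=5.5,interpolation=cv2.INTER_CUBIC))
E
```

```text
top [ 0.417  -0.0508  1.061 ]
side [0.0098 0.5801 0.6713]
key_grip {'top': [([144.7, 259.3], 0.63), ([139.9, 302.5], 0.44)], 'side': [([204.1, 327.2], 0.9), ([236.9, 383.4], 0.71)]}
    (array([0.4386, 0.3047, 0.1016]), np.float64(0.2186972332090935), np.float64(0.2816913549137055))
key_square {'top': [([135.5, 254.7], 0.57), ([157.9, 262.0], 0.4)], 'side': [([177.9, 374.1], 0.74)]}
    (array([0.4543, 0.3653, 0.0127]), np.float64(0.5745000642982185), np.float64(0.7872059768288712))
key_round {'top': [([179.9, 266.5], 0.53)], 'side': [([235.6, 341.3], 0.65), ([371.8, 198.0], 0.22)]}
    (array([0.4254, 0.2423, 0.0127]), np.float64(1.0361904679653737), np.float64(1.3023726558775837))
tool_block {'top': [([157.5, 260.2], 0.55)], 'side': [([209.4, 355.9], 0.74), ([209.4, 362.1], 0.64)]}
    (array([0.4394, 0.3021, 0.0153]), np.float64(0.15313276723151037), np.float64(0.20076664269182262))
enclosure {'top': [([335.5, 216.4], 0.84)], 'side': [([311.3, 228.4], 0.78), ([306.8, 319.8], 0.37)]}
    (array([ 0.5648, -0.186 , -0.0015]), np.float64(1.5509186749521635), np.float64(1.3982500794855983))
door_hinge {'top': [([338.9, 174.1], 0.72), ([234.1, 292.2], 0.33)], 'side': [([285.7, 188.6], 0.76)]}
    (array([ 0.6605, -0.1829,  0.0988]), np.float64(1.6415274817248304), np.float64(1.3684197882181686))
door_handle {'top': [([321.0, 238.0], 0.96)], 'side': [([315.8, 196.3], 0.85)]}
    (array([ 0.4993, -0.1256,  0.1599]), np.float64(2.830521097727998), np.float64(2.494979220830483))
keyhole {'top': [([381.1, 304.4], 0.25)], 'side': [([348.9, 189.2], 0.61)]}
    (array([ 0.3988, -0.223 ,  0.1873]), np.float64(29.695236546278032), np.float64(25.781339799336642))
```

View pics/top_blk.png

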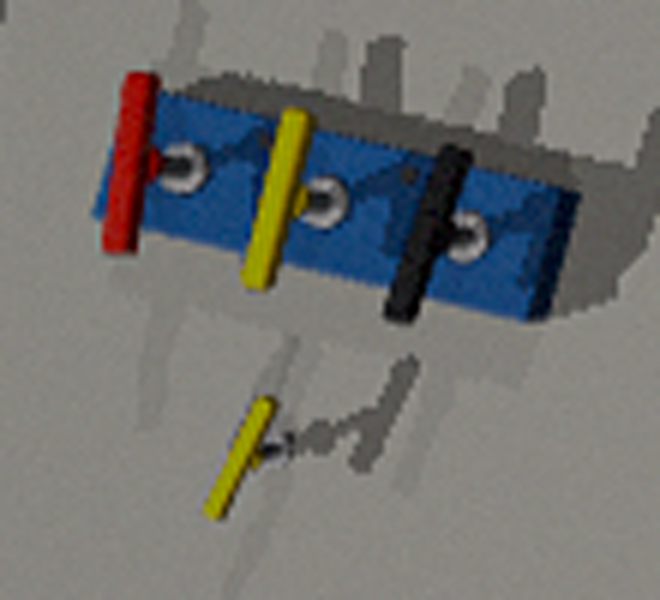

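View pics/top_enc.png

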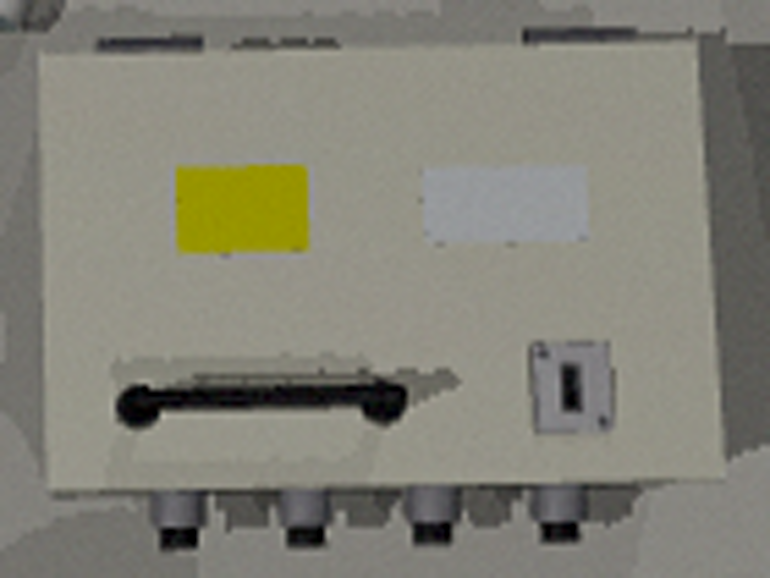

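View pics/side_blk.png

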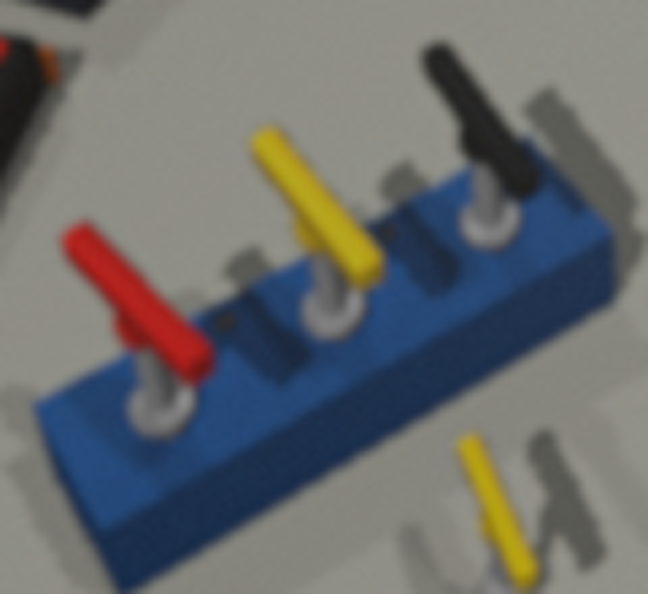

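View pics/side_enc.png

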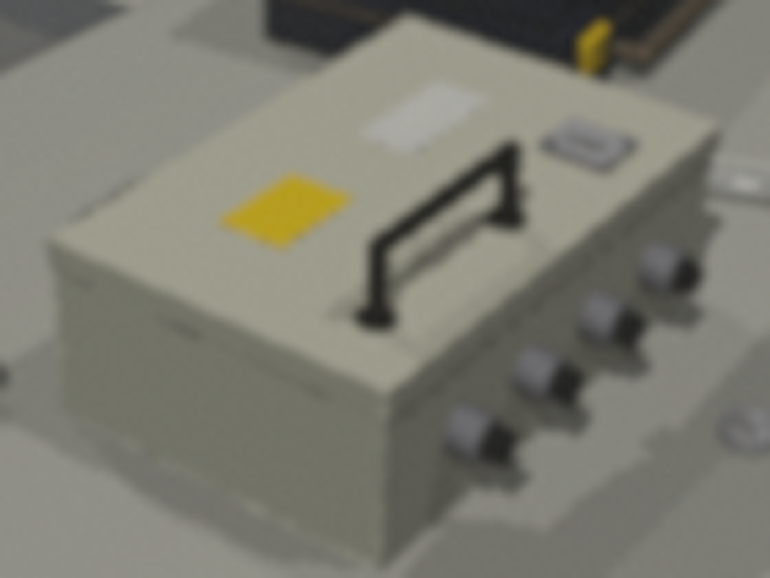

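```bash
cat > m.py <<'E'
from h import *
np.set_printoptions(precision=4,suppress=True)
ims={c:cv2.imread(f"pics/{c}0.png") for c in C}
roi={"top":(100,200,225,285),"side":(180,225,305,350)}
cen={}
for c,(x0,x1,y0,y1) in roi.items():
    hsv=cv2.cvtColor(ims[c],cv2.COLOR_BGR2HSV)
    m=((hsv[...,0]>20)&(hsv[...,0]<36)&(hsv[...,1]>150)&(hsv[...,2]>70)).astype(np.uint8)
    z=np.zeros_like(m);z[y0:y1,x0:x1]=m[y0:y1,x0:x1]
    n,l,s,ce=cv2.connectedComponentsWithStats(z);i=1+np.argmax(s[1:,4])
    pts=np.argwhere(l==i)[:,::-1].astype(np.float32)
    r=cv2.minAreaRect(pts);cen[c]=np.array(r[0]);print(c,s[i],ce[i],r)
    # ends
    u,S,vt=np.linalg.svd(pts-pts.mean(0),full_matrices=False);d=vt[0]
    t=(pts-pts.mean(0))@d;e=[pts.mean(0)+d*t.min(),pts.mean(0)+d*t.max()]
    a,b=onplane(c,e[0],.1),onplane(c,e[1],.1);v=a-b;print(" yaw",np.arctan2(v[1],v[0]),np.linalg.norm(v),(a+b)/2)
print("grip",tri(cen["top"],cen["side"]))
q=lambda x0,y0,f,P:(np.float64(P)+.5)/f-.5+[x0,y0]
T=q(275,165,5.5,[(40,55),(697,40),(724,476),(47,490)])   # hinge-left, hinge-right, free-right, free-left
S=q(240,165,5.5,[(50,242),(410,12),(720,128),(385,395)])
def corners(p,z=.1):
    x,y,a=p[:3];R=np.array([[np.cos(a),-np.sin(a)],[np.sin(a),np.cos(a)]])
    L=np.array([(.1,.15),(.1,-.15),(-.1,-.15),(-.1,.15)])
    return np.c_[L@R.T+[x,y],np.full(4,z)]
for cs in(["top"],["side"],["top","side"]):
    f=lambda p:np.concatenate([(proj(c,corners(p))-{"top":T,"side":S}[c]).ravel() for c in cs])
    s=least_squares(f,[.565,-.186,0]);print(cs,s.x,np.round(s.fun,1))
kt=q(275,165,5.5,(571,387));ks=q(240,165,5.5,(590,145))
print("keyhole",tri(kt,ks),[onplane(c,p,.103) for c,p in(("top",kt),("side",ks))])
ht=q(275,165,5.5,[(137,404),(385,400)]);hs=q(240,165,5.5,[(376,243),(508,148)])
for i in(0,1):print("handle ends",tri(ht[i],hs[i]),onplane("top",ht[i],.1+.04))
E
python3 m.py
```

```text
top [140 243  12  30 145] [145.469  257.2897] ((145.38235473632812, 257.4706115722656), (4.850712299346924, 30.316951751708984), 14.03624439239502)
 yaw -0.18542254177828812 0.07455557127402257 [0.4438 0.3041 0.1   ]
side [192 314  23  29 229] [203.476  328.7642] ((202.4070587158203, 328.893798828125), (33.489662170410156, 9.030920028686523), 48.8140754699707)
 yaw -0.19801439880574234 0.07806185853815166 [0.4402 0.3062 0.1   ]
grip (array([0.4433, 0.3059, 0.0945]), np.float64(0.24280445849647386), np.float64(0.31280495325729807))
['top'] [ 0.5649 -0.1899  0.0337] [ 1.   0.4 -1.3  0.6 -1.  -0.2  1.2 -0.6]
['side'] [ 0.5661 -0.1919  0.0257] [ 0.6 -0.6 -0.1  1.7 -0.5  0.2  0.  -0.5]
['top', 'side'] [ 0.5651 -0.1903  0.0308] [ 1.3  0.1 -1.   0.7 -0.9 -0.2  1.3 -0.8  0.5 -0.  -0.5  2.  -0.6  0.4
  0.3 -0. ]
keyhole (array([ 0.5074, -0.2766,  0.1063]), np.float64(0.3152428831168355), np.float64(0.2610564898710896)) [array([ 0.5084, -0.277 ,  0.103 ]), array([ 0.5097, -0.2821,  0.103 ])]
handle ends (array([ 0.4946, -0.0788,  0.1479]), np.float64(0.3409767061368758), np.float64(0.3129337903163819)) [ 0.4946 -0.0795  0.14  ]
handle ends (array([ 0.4977, -0.1859,  0.1482]), np.float64(0.2516296961411794), np.float64(0.21552362677718115)) [ 0.498  -0.1875  0.14  ]
```

Emit:
move_arm(steps=[{"fingers": 40,"translation": [35,37,10],"turn": -0.06},{"fingers": 40,"translation": [35,37,10],"turn": -0.06},{"fingers": 40,"translation": [35,37,10],"turn": -0.06},{"fingers": 40,"translation": [35,37,10],"turn": -0.06},{"fingers": 40,"translation": [35,37,10],"turn": -0.06},{"fingers": 40,"translation": [35,37,0],"turn": -0.06},{"fingers": 40,"translation": [35,37,0],"turn": -0.06},{"fingers": 40,"translation": [20,42,0],"turn": 0},{"fingers": 40,"translation": [20,42,0],"turn": 0},{"fingers": 40,"translation": [20,42,0],"turn": 0}], newtons=60)

```text
t: 2.15
eef_pos: [0.4606, -0.2706, 0.2815]
tool_rot: [0.0, -0.638, 0.77, -0.0]
contact_force: [0.5, -0.3, 0.4]
gripper_width: 0.471
```

```bash
python3 -c "
from station import get_obs
o=get_obs();print(o)"
```

```text
{'t': 2.15, 'q': array([ 0.53094187,  0.20473996, -0.13571783,  1.82421692,  0.03078091,
        1.11411352, -1.37456162]), 'joint_vel': array([-0.48137704, -0.06638698, -0.24098289,  0.08646266,  0.04738101,
       -0.0168888 , -0.73838555]), 'joint_torque': array([ 3.37182909e+00, -4.25990510e+01,  5.00920471e-01, -2.78505582e+01,
       -3.91702540e-02,  1.60434153e-01,  9.94100086e-01]), 'eef_pos': array([ 0.46063535, -0.27056778,  0.28153759]), 'tool_rot': array([ 7.48522709e-05, -6.37526949e-01,  7.70428006e-01, -2.65979787e-04]), 'contact_force': array([ 0.49517013, -0.32885323,  0.44408193]), 'torque': array([-0.0025996 , -0.06118478,  0.00669198]), 'gripper_width': 0.47111155173298336}
```

Emit:
move_arm(steps=[{"fingers": 40,"translation": [5,58,0],"turn": 0},{"fingers": 40,"translation": [5,58,0],"turn": 0},{"fingers": 40,"translation": [0,58,0],"turn": 0},{"fingers": 40,"translation": [0,58,0],"turn": 0},{"fingers": 40,"translation": [0,58,0],"turn": 0},{"fingers": 40,"translation": [0,58,-10],"turn": 0},{"fingers": 40,"translation": [-5,58,-20],"turn": 0},{"fingers": 40,"translation": [-5,58,-20],"turn": 0},{"fingers": 40,"translation": [-8,58,-20],"turn": 0},{"fingers": 40,"translation": [-10,54,-20],"turn": 0}])

```text
t: 3.4
eef_pos: [0.442, 0.306, 0.191]
tool_rot: [0.001, -0.637, 0.771, -0.0]
contact_force: [0.7, -0.1, 0.1]
gripper_width: 0.468
```

```bash
cat > see.py <<'E'
import sys
from h import *
tag=sys.argv[1];P=np.array([float(v) for v in sys.argv[2].split(",")]) if len(sys.argv)>2 else None
f=float(sys.argv[3]) if len(sys.argv)>3 else 5
o=get_obs();print("t",o["t"],o["eef_pos"].round(4),o["contact_force"].round(1),"q",o["q"].round(2),"w",round(o["gripper_width"],3))
P=o["eef_pos"] if P is None else P
out=[]
for c in("top","side"):
    im=read_camera(c);cv2.imwrite(f"pics/{tag}_{c}_full.png",im)
    u,v=proj(c,P)[0].round().astype(int);h=int(200/f)+12
    x0=min(max(u-h,0),560-2*h);y0=min(max(v-h,0),420-2*h);print(c,"crop origin",x0,y0,"scale",400/(2*h))
    out.append(cv2.resize(im[y0:y0+2*h,x0:x0+2*h],(400,400),interpolation=cv2.INTER_CUBIC))
cv2.imwrite(f"pics/{tag}.png",np.hstack(out))
E
python3 see.py a 0.4425,0.305,0.1
```

```text
t 3.4 [0.442 0.306 0.191] [ 0.7 -0.1  0.1] q [-0.28  0.35 -0.54  1.9   0.21  0.95 -2.68] w 0.468
top crop origin 93 206 scale 3.8461538461538463
side crop origin 150 275 scale 3.8461538461538463
```

View pics/a.png

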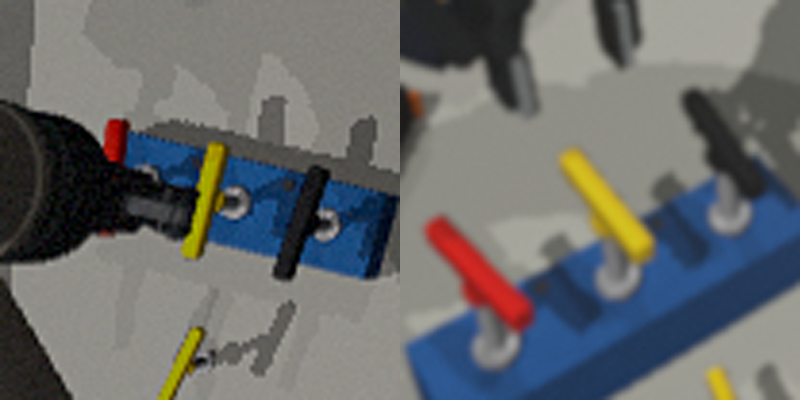

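Emit:
move_arm(steps=[{"fingers": 40,"translation": [0,0,-30],"turn": 0},{"fingers": 40,"translation": [0,0,-30],"turn": 0},{"fingers": 40,"translation": [0,0,-30],"turn": 0},{"fingers": 40,"translation": [0,0,-23],"turn": 0},{"fingers": 40,"translation": [0,0,0],"turn": 0}])

```text
t: 4.12
eef_pos: [0.4413, 0.3028, 0.0771]
tool_rot: [-0.002, -0.637, 0.771, -0.0]
contact_force: [-0.5, -0.6, 0.4]
gripper_width: 0.467
```

```bash
python3 see.py b 0.4425,0.305,0.1 6
```

```text
t 4.125 [0.4413 0.3028 0.0771] [-0.5 -0.6  0.4] q [-0.34  0.5  -0.48  1.99  0.33  0.73 -2.78] w 0.467
top crop origin 100 213 scale 4.444444444444445
side crop origin 157 282 scale 4.444444444444445
```

View pics/b.png

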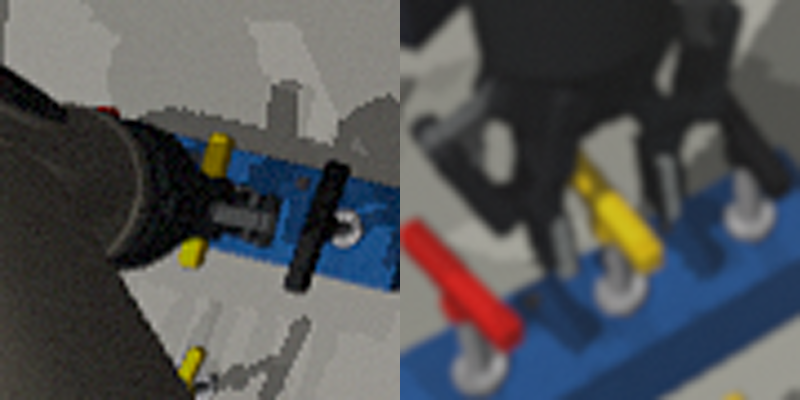

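The fingers straddle the yellow crossbar, with the bar near side-crop (615,210) between fingers at (565,250) and (665,190). I'll close on it.

Emit:
move_arm(steps=[{"fingers": 0,"translation": [0,0,0],"turn": 0},{"fingers": 0,"translation": [0,0,0],"turn": 0},{"fingers": 0,"translation": [0,0,0],"turn": 0},{"fingers": 0,"translation": [0,0,0],"turn": 0},{"fingers": 0,"translation": [0,0,0],"turn": 0}], newtons=80)

```text
t: 4.85
eef_pos: [0.4428, 0.3044, 0.0795]
tool_rot: [0.001, -0.637, 0.77, -0.0]
contact_force: [-0.4, -1.4, 6.9]
gripper_width: 0.124
```

```bash
python3 see.py c 0.4425,0.305,0.1 6
```

```text
t 4.85 [0.4428 0.3044 0.0795] [-0.4 -1.4  6.9] q [-0.34  0.5  -0.48  1.99  0.33  0.73 -2.78] w 0.124
top crop origin 100 213 scale 4.444444444444445
side crop origin 157 282 scale 4.444444444444445
```

View pics/c.png

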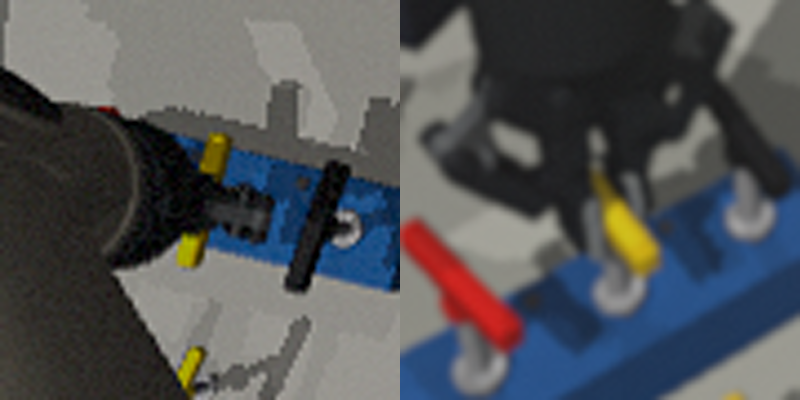

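Gripped (opening about 11 mm). I'll lift and carry it.

Emit:
move_arm(steps=[{"fingers": 0,"translation": [0,0,10],"turn": 0},{"fingers": 0,"translation": [0,0,15],"turn": 0},{"fingers": 0,"translation": [0,0,25],"turn": 0},{"fingers": 0,"translation": [0,0,40],"turn": 0},{"fingers": 0,"translation": [0,0,45],"turn": 0},{"fingers": 0,"translation": [0,0,45],"turn": 0}])

```text
t: 5.7
eef_pos: [0.4417, 0.3039, 0.2607]
tool_rot: [0.0, -0.638, 0.77, 0.0]
contact_force: [-0.6, 1.5, -1.1]
gripper_width: 0.126
```

```bash
python3 see.py d 0.4425,0.305,0.2 4
```

```text
t 5.7 [0.4417 0.3039 0.2607] [-0.6  1.5 -1.1] q [-0.25  0.27 -0.56  1.82  0.16  1.09 -2.63] w 0.126
top crop origin 67 194 scale 3.225806451612903
side crop origin 134 225 scale 3.225806451612903
```

View pics/d.png

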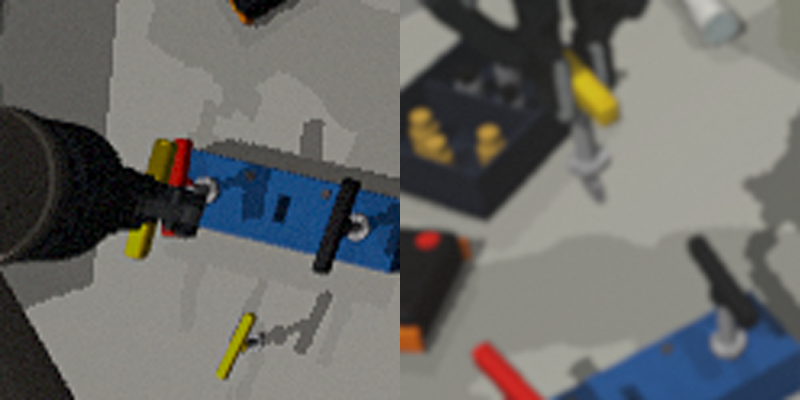

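Emit:
move_arm(steps=[{"fingers": 0,"translation": [10,-58,3],"turn": 0.02},{"fingers": 0,"translation": [10,-58,3],"turn": 0.02},{"fingers": 0,"translation": [10,-58,3],"turn": 0.02},{"fingers": 0,"translation": [8,-58,0],"turn": 0.02},{"fingers": 0,"translation": [5,-58,0],"turn": 0.02},{"fingers": 0,"translation": [5,-58,0],"turn": 0.02},{"fingers": 0,"translation": [5,-58,0],"turn": 0.02},{"fingers": 0,"translation": [5,-58,0],"turn": 0.02},{"fingers": 0,"translation": [5,-58,0],"turn": 0.03},{"fingers": 0,"translation": [5,-58,0],"turn": 0.03}])

```text
t: 7.05
eef_pos: [0.5098, -0.2774, 0.2674]
tool_rot: [-0.0, 0.719, -0.695, -0.0]
contact_force: [1.5, 0.4, -1.2]
gripper_width: 0.123
```

Emit:
move_arm(steps=[{"fingers": 0,"translation": [0,-2,-20],"turn": 0},{"fingers": 0,"translation": [0,0,-10],"turn": 0},{"fingers": 0,"translation": [0,0,0],"turn": 0}])

```text
t: 7.42
eef_pos: [0.5097, -0.2765, 0.2366]
tool_rot: [0.0, 0.719, -0.695, -0.001]
contact_force: [-0.5, 0.3, -1.0]
gripper_width: 0.122
```

```bash
python3 see.py e 0.509,-0.277,0.14 5
```

```text
t 7.425 [ 0.5097 -0.2765  0.2366] [-0.5  0.3 -1. ] q [ 0.56  0.33 -0.21  1.77  0.08  1.05 -1.22] w 0.122
top crop origin 330 181 scale 3.8461538461538463
side crop origin 295 128 scale 3.8461538461538463
```

View pics/e.png

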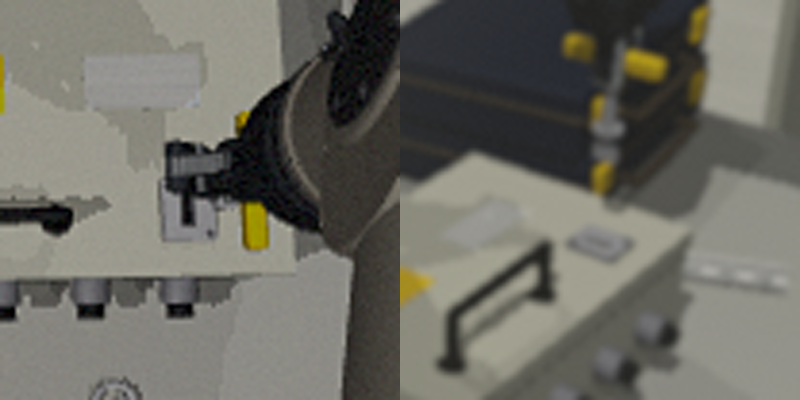

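Emit:
move_arm(steps=[{"fingers": 0,"translation": [0,0,-25],"turn": 0},{"fingers": 0,"translation": [0,0,-20],"turn": 0},{"fingers": 0,"translation": [0,0,-10],"turn": 0},{"fingers": 0,"translation": [0,0,0],"turn": 0}])

```text
t: 8.02
eef_pos: [0.5102, -0.2776, 0.1824]
tool_rot: [0.0, 0.718, -0.696, -0.0]
contact_force: [-1.1, -0.1, -0.4]
gripper_width: 0.121
```

```bash
python3 see.py f 0.509,-0.277,0.13 9; python3 - <<'E'
from h import *
o=get_obs();print(o["eef_pos"])
for n in["key_tip","keyhole","key_grip"]:
    for c in C: print(n,c,[(np.round(x["xy"],1).tolist(),round(x["conf"],2)) for x in place_of(c,n)[:2]])
E
```

```text
t 8.025 [ 0.5102 -0.2776  0.1824] [-1.1 -0.1 -0.4] q [ 0.55  0.38 -0.2   1.82  0.09  0.94 -1.23] w 0.121
top crop origin 347 200 scale 5.882352941176471
side crop origin 313 149 scale 5.882352941176471
[ 0.5107386  -0.27802506  0.1832911 ]
key_tip top [([380.9, 233.1], 0.6), ([148.3, 297.6], 0.46)]
key_tip side [([236.3, 405.0], 0.49), ([350.2, 185.1], 0.47)]
keyhole top [([381.2, 236.9], 0.77)]
keyhole side [([346.9, 192.5], 0.69)]
key_grip top [([321.8, 242.5], 0.71), ([388.4, 233.3], 0.62)]
key_grip side [([239.6, 385.5], 0.52), ([348.9, 161.0], 0.49)]
```

View pics/f.png

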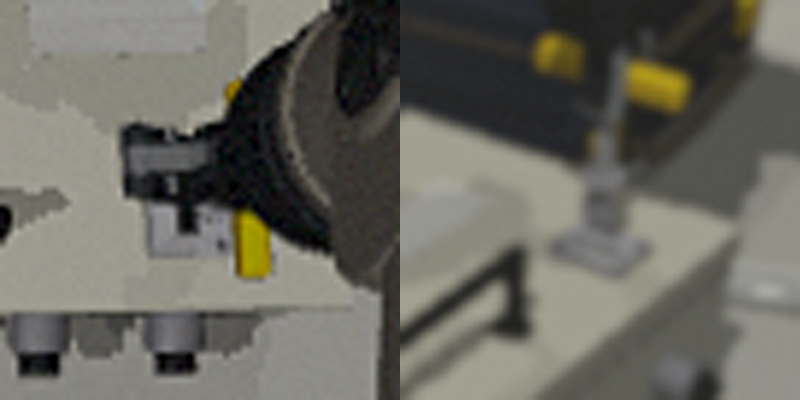

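```bash
python3 - <<'E'
from h import *
np.set_printoptions(precision=4,suppress=True)
T=np.array([.5107,-.278,.183])
for n,dz in(("tip",-.061),("grip",.019)):
    for c in C: print(n,c,proj(c,T+[0,0,dz]))
a=.034;u=np.array([np.cos(a),np.sin(a),0])
for s in(-1,1):
  for dz in(.012,.026): print("bar end",s,dz,(proj("top",T+[0,0,dz]+s*.038*u)-[347,200])*5.88,(proj("side",T+[0,0,dz]+s*.038*u)-[313,149])*5.88+[400,0])
print("collar",[(proj("side",T+[0,0,-.061+z])-[313,149])*5.88+[400,0] for z in(0,.0,.014,.023,.028)])
for z in(.1,.103,.106):
    print(z,"slot from saved pics",onplane("top",(378.4,235.0),z),onplane("side",(346.9,191.),z))
im=cv2.imread("pics/f_side_full.png");cv2.imwrite("pics/f2.png",cv2.resize(im[150:210,315:390],None,fx=10,fy=10,interpolation=cv2.INTER_CUBIC))
E
```

```text
tip top [[380.6133 233.2884]]
tip side [[346.3511 185.5715]]
grip top [[389.2223 229.8582]]
grip side [[348.8851 159.8608]]
bar end -1 0.012 [[249.5245 276.7697]] [[681.8993 100.4509]]
bar end -1 0.026 [[259.3648 274.5121]] [[685.1999  72.5548]]
bar end 1 0.012 [[237.494   79.5098]] [[539.9878  55.5408]]
bar end 1 0.026 [[247.007   74.1009]] [[542.1575  28.3292]]
collar [array([[596.1043, 215.0405]]), array([[596.1043, 215.0405]]), array([[598.6258, 189.4569]]), array([[600.2655, 172.8204]]), array([[601.1829, 163.5127]])]
0.1 slot from saved pics [ 0.5085 -0.2777  0.1   ] [ 0.5121 -0.2865  0.1   ]
0.103 slot from saved pics [ 0.5082 -0.277   0.103 ] [ 0.5094 -0.2819  0.103 ]
0.106 slot from saved pics [ 0.508  -0.2763  0.106 ] [ 0.5068 -0.2774  0.106 ]
```

View pics/f2.png

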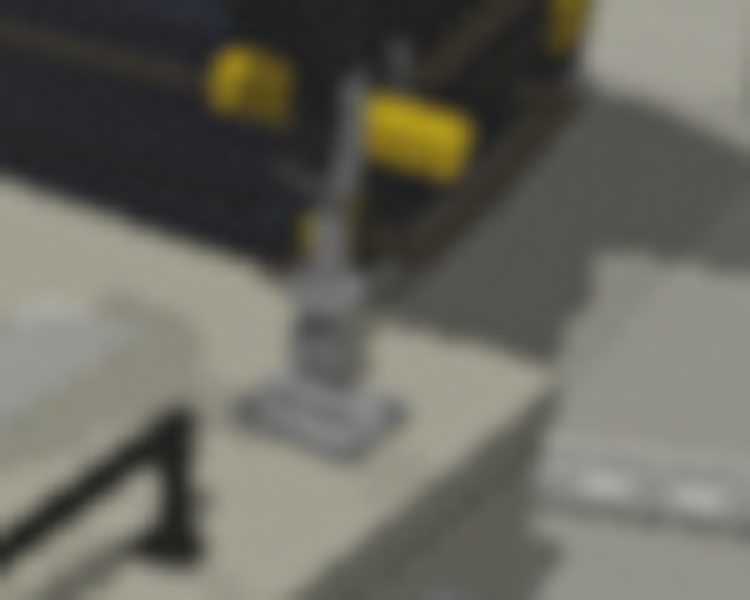

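```bash
python3 - <<'E'
from h import *
im=cv2.imread("pics/f_top_full.png");cv2.imwrite("pics/f3.png",cv2.convertScaleAbs(cv2.resize(im[215:260,360:410],None,fx=12,fy=12,interpolation=cv2.INTER_CUBIC),alpha=1.8))
E
```

```text
(no output)
```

View pics/f3.png

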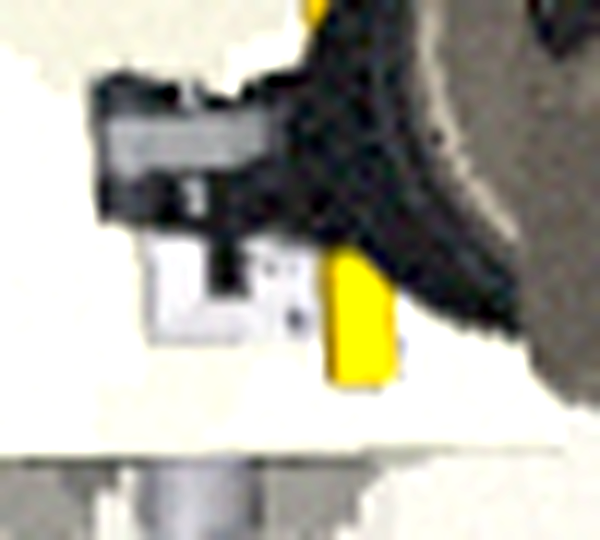

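```bash
python3 - <<'E'
from h import *
np.set_printoptions(precision=4,suppress=True,linewidth=160)
g=cv2.cvtColor(cv2.imread("pics/top0.png"),cv2.COLOR_BGR2GRAY).astype(float)
print(g[225:247,369:390].astype(int))
s=g[228:243,375:383];w=np.clip(110-s,0,None);yy,xx=np.mgrid[228:243,375:383]
c=[(w*xx).sum()/w.sum(),(w*yy).sum()/w.sum()];print(c,[onplane("top",c,z) for z in(.1,.103,.106)])
E
```

```text
[[147 146 147 147 145 148 147 146 145 147 146 148 147 145 147 145 148 143 144 143 146]
 [146 146 144 142 141 145 143 144 143 140 142 140 138 138 145 144 139 146 147 146 145]
 [145 146 123  99  89 127 129 126 128 108 108 106 105 102 127 127 107 148 144 146 144]
 [145 150  92 126  90 109 132 126 129 128 125 130 127 128 132 128 116 148 147 147 143]
 [149 147  87 104  65  82 134 127 128 129 128 128 129 125 129 124 117 147 147 148 146]
 [148 150  89 132 118 117 128 128 115 116 120 124 130 127 124 128 120 148 145 145 147]
 [147 149  92 131 134 133 131 119  65  60  72  99 131 126 127 128 118 140 147 148 146]
 [146 153  91 122 128 131 131 119  42  17  35  87 131 126 125 126 130  96 148 144 149]
 [148 151  96 108 133 131 131 128  41  18  32  88 132 125 129 130 124  99 147 144 144]
 [147 149 105 109 129 134 134 135  42   8  41  87 132 125 127 129 126  98 150 148 145]
 [147 149 105 113 131 131 134 137  49  16  40  72 130 126 126 125 130  99 147 148 144]
 [147 148 109 108 130 135 132 134  49  13  13  67 131 129 127 132 130 108 149 146 146]
 [148 146 132  92 130 134 131 137  48   1  14  64 131 12
[... 285 characters left out ...]
8 147]
 [146 147 132  95 128 134 131 131 130 132 131 128 133 129 116  57  94 115 148 145 145]
 [148 148 135 106 125 130 129 128 125 127 127 128 132 125 129  88 100 120 147 146 145]
 [149 146 151 103 112 116 116 116 115 113 114 132 135 130 132 121 122 143 148 147 146]
 [144 149 148 137 140 141 141 141 138 138 139 139 140 140 138 142 139 145 146 146 146]
 [148 150 148 142 140 148 146 146 142 138 141 146 144 146 146 145 138 146 147 145 146]
 [147 145 148 145 146 148 148 148 147 147 145 144 146 147 147 145 144 144 144 148 145]]
[np.float64(378.3307155322862), np.float64(235.195462478185)] [array([ 0.508 , -0.2775,  0.1   ]), array([ 0.5077, -0.2768,  0.103 ]), array([ 0.5075, -0.2761,  0.106 ])]
```

Emit:
move_arm(steps=[{"fingers": 0,"translation": [-2.8,0,0],"turn": 0},{"fingers": 0,"translation": [0,0,-6],"turn": 0},{"fingers": 0,"translation": [0,0,-6],"turn": 0},{"fingers": 0,"translation": [0,0,-3],"turn": 0},{"fingers": 0,"translation": [0,0,-3],"turn": 0},{"fingers": 0,"translation": [0,0,-2],"turn": 0},{"fingers": 0,"translation": [0,0,-2],"turn": 0}])

```text
t: 9.3
eef_pos: [0.5073, -0.2774, 0.1602]
tool_rot: [-0.0, 0.718, -0.696, -0.0]
contact_force: [0.4, 4.3, 0.7]
gripper_width: 0.125
```

```bash
python3 see.py g 0.509,-0.277,0.13 9; python3 -c "
from station import get_obs
for i in range(3): print(get_obs()['eef_pos'],get_obs()['torque'])"
```

```text
t 9.3 [ 0.5073 -0.2774  0.1602] [0.4 4.3 0.7] q [ 0.55  0.41 -0.2   1.85  0.1   0.9  -1.24] w 0.125
top crop origin 347 200 scale 5.882352941176471
side crop origin 313 149 scale 5.882352941176471
[ 0.50724663 -0.27739879  0.15996913] [ 1.14437602 -0.05182222  0.02360261]
[ 0.50724663 -0.27739879  0.15996913] [ 1.14437602 -0.05182222  0.02360261]
[ 0.50724663 -0.27739879  0.15996913] [ 1.14437602 -0.05182222  0.02360261]
```

View pics/g.png

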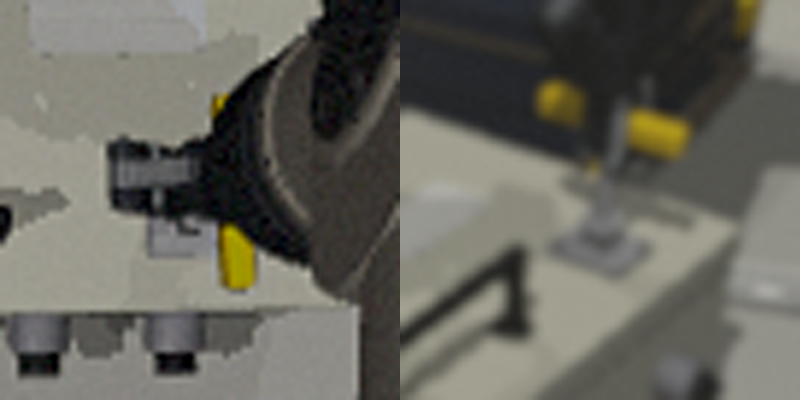

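The key tip seems to be in the slot mouth: a lateral force of +4 N in y and almost none vertically. I'll ease it +y and go on down.

Emit:
move_arm(steps=[{"fingers": 0,"translation": [0,0.8,0],"turn": 0},{"fingers": 0,"translation": [0,0,-2],"turn": 0},{"fingers": 0,"translation": [0,0,-2],"turn": 0}])

```text
t: 9.78
eef_pos: [0.5074, -0.2771, 0.1564]
tool_rot: [-0.0, 0.718, -0.696, 0.0]
contact_force: [0.1, 3.9, 0.7]
gripper_width: 0.12
```

Emit:
move_arm(steps=[{"fingers": 0,"translation": [0,1,0],"turn": 0},{"fingers": 0,"translation": [0,0,-2],"turn": 0},{"fingers": 0,"translation": [0,0,-2],"turn": 0}])

```text
t: 10.15
eef_pos: [0.5072, -0.2766, 0.1523]
tool_rot: [0.0, 0.718, -0.696, 0.0]
contact_force: [-0.2, 1.5, -0.3]
gripper_width: 0.122
```

Emit:
move_arm(steps=[{"fingers": 0,"translation": [0,0.3,-2],"turn": 0},{"fingers": 0,"translation": [0,0,-2],"turn": 0},{"fingers": 0,"translation": [0,0,-2],"turn": 0}])

```text
t: 10.52
eef_pos: [0.5083, -0.277, 0.1506]
tool_rot: [0.0, 0.718, -0.696, 0.002]
contact_force: [-11.9, 6.5, 41.5]
gripper_width: 0.122
```

Emit:
move_arm(steps=[{"fingers": 0,"translation": [0,0,-2],"turn": 0},{"fingers": 0,"translation": [0,0,-1],"turn": 0}])

```text
t: 10.78
eef_pos: [0.5096, -0.2775, 0.1502]
tool_rot: [-0.0, 0.718, -0.696, 0.003]
contact_force: [-15.0, 8.3, 52.5]
gripper_width: 0.121
```

Emit:
move_arm(steps=[{"fingers": 0,"translation": [0,0,3],"turn": 0},{"fingers": 0,"translation": [0,0,0],"turn": 0}])

```text
t: 11.02
eef_pos: [0.5088, -0.2772, 0.1505]
tool_rot: [-0.0, 0.718, -0.696, 0.003]
contact_force: [-6.4, 3.9, 25.8]
gripper_width: 0.121
```

```bash
python3 see.py i 0.509,-0.277,0.13 9;python3 - <<'E'
from h import *
im=cv2.imread("pics/i_side_full.png");cv2.imwrite("pics/i2.png",cv2.resize(im[150:210,315:390],None,fx=10,fy=10,interpolation=cv2.INTER_CUBIC))
E
```

```text
t 11.025 [ 0.5088 -0.2772  0.1505] [-6.4  3.9 25.8] q [ 0.55  0.42 -0.2   1.86  0.11  0.87 -1.24] w 0.121
top crop origin 347 200 scale 5.882352941176471
side crop origin 313 149 scale 5.882352941176471
```

View pics/i2.png

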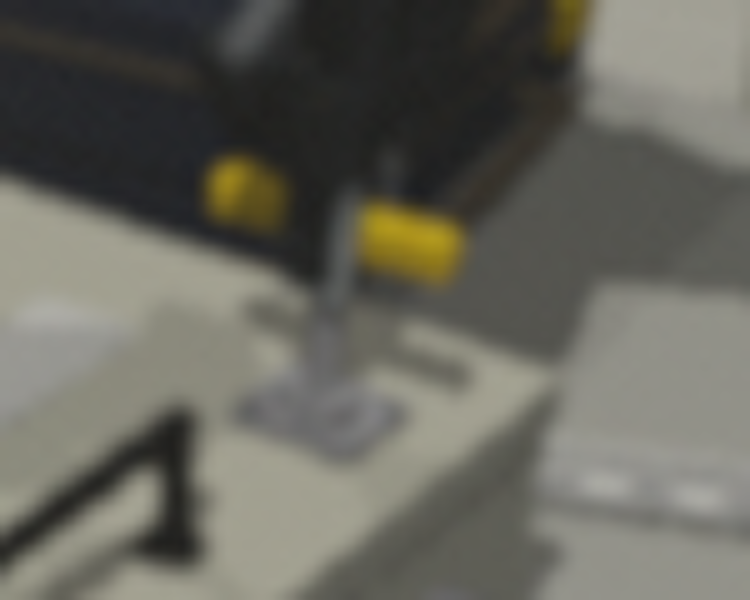

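Emit:
move_arm(steps=[{"fingers": 0,"translation": [0,0,4],"turn": 0},{"fingers": 0,"translation": [0,0,2],"turn": 0},{"fingers": 0,"translation": [0,0,0],"turn": 0}])

```text
t: 11.5
eef_pos: [0.507, -0.2762, 0.152]
tool_rot: [0.0, 0.718, -0.696, -0.0]
contact_force: [0.7, -0.6, -0.2]
gripper_width: 0.125
```

```bash
python3 -c "
from station import *
o=get_obs();print(o['eef_pos'],o['contact_force'],o['torque'],o['tool_rot'])"; python3 see.py j 0.509,-0.277,0.13 9;python3 - <<'E'
from h import *
im=cv2.imread("pics/j_side_full.png");im2=cv2.imread("pics/j_top_full.png")
cv2.imwrite("pics/j2.png",np.hstack([cv2.convertScaleAbs(cv2.resize(a,(400,400),interpolation=cv2.INTER_CUBIC),alpha=1.7) for a in(im2[212:252,365:405],im[160:205,325:370])]))
E
```

```text
[ 0.50704061 -0.27621267  0.15197245] [ 0.746328   -0.5844356  -0.18227524] [-0.0097508  -0.01654812  0.02547366] [ 2.17450781e-04  7.18122534e-01 -6.95916645e-01 -4.64459592e-05]
t 11.5 [ 0.507  -0.2762  0.152 ] [ 0.7 -0.6 -0.2] q [ 0.55  0.41 -0.2   1.86  0.11  0.88 -1.24] w 0.125
top crop origin 347 200 scale 5.882352941176471
side crop origin 313 149 scale 5.882352941176471
```

View pics/j2.png

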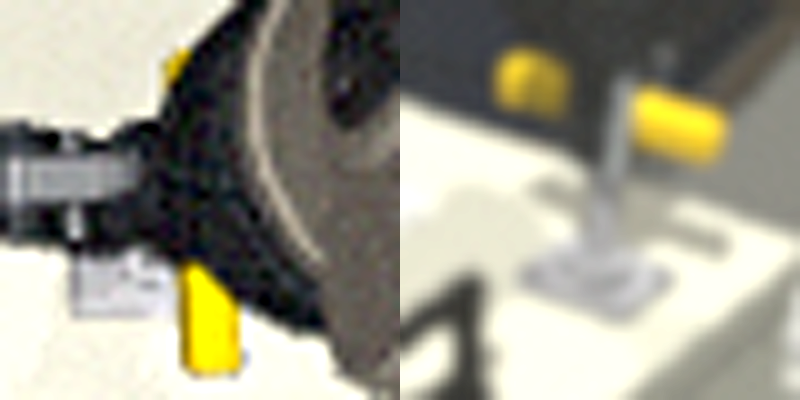

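```bash
cat >> m.py <<'E'
print("---- z free")
f=lambda p:np.concatenate([(proj(c,corners(p,p[3]))-{"top":T,"side":S}[c]).ravel() for c in C])
s=least_squares(f,[.565,-.186,0,.1]);print(s.x,np.round(s.fun,1))
for c in C:
    f=lambda p:(proj(c,corners(p,p[3]))-{"top":T,"side":S}[c]).ravel()
    s=least_squares(f,[.565,-.186,0,.1]);print(c,s.x,np.round(s.fun,1))
# collar now: TCP .507,-.2762,.152
P=np.array([.507,-.2765,.152])
for z in(-.0395,-.037,-.0345):print("collar side j2",(proj("side",P+[0,0,z])-[325,160]+.5)*400/45+[400,0])
for z in(.1,.103,.106,.109,.112):print("plate at z",z,(proj("side",[.507,-.2765,z])-[325,160]+.5)*400/45+[400,0], proj("side",[.507,-.2765,z]))
E
python3 m.py | sed -n '/----/,$p'
```

```text
---- z free
[ 0.564  -0.1889  0.0312  0.1038] [ 0.7  0.2 -1.1  0.7 -1.   0.2  0.7 -0.5  0.4 -0.8 -0.4  1.2 -0.4 -0.5
  0.4 -0.8]
top [ 0.5626 -0.1876  0.0338  0.1157] [ 0.  -0.3 -0.4 -0.1  0.1  0.3  0.2  0.1]
side [ 0.5581 -0.1809  0.0284  0.109 ] [-0.3 -0.6 -0.2  1.1  0.3 -0.2  0.2 -0.1]
collar side j2 [[598.8872 263.1931]]
collar side j2 [[599.5684 256.3796]]
collar side j2 [[600.2512 249.5491]]
plate at z 0.1 [[595.5066 297.0092]] [[346.4945 192.9135]]
plate at z 0.103 [[596.3141 288.9313]] [[346.5853 192.0048]]
plate at z 0.106 [[597.1241 280.8295]] [[346.6765 191.0933]]
plate at z 0.109 [[597.9364 272.7037]] [[346.7678 190.1792]]
plate at z 0.112 [[598.7512 264.5538]] [[346.8595 189.2623]]
```

Emit:
move_arm(steps=[{"fingers": 0,"translation": [0,0,-3],"turn": 0},{"fingers": 0,"translation": [0,0,-1],"turn": 0},{"fingers": 0,"translation": [0,0,0],"turn": 0.08},{"fingers": 0,"translation": [0,0,0],"turn": 0.08}])

```text
t: 12.1
eef_pos: [0.5087, -0.2763, 0.1506]
tool_rot: [-0.0, 0.772, -0.635, 0.002]
contact_force: [-2.7, 2.3, 15.5]
gripper_width: 0.127
```

```bash
cat > st.py <<'E'
from station import *
import numpy as np
np.set_printoptions(precision=4,suppress=True)
o=get_obs();w,x,y,z=o['tool_rot'];print(round(o['t'],2),o['eef_pos'],"F",o['contact_force'],"M",o['torque'],"yaw bar",np.arctan2(2*(x*y+w*z),1-2*(y*y+z*z))+np.pi/2,"q7",o['q'][6],"w",o['gripper_width'])
E
python3 st.py
```

```text
12.1 [ 0.5087 -0.2763  0.1506] F [-2.7197  2.2656 15.4541] M [ 0.615   0.7289 -0.068 ] yaw bar 0.19393711437497774 q7 -1.0980533867567 w 0.12714190800700353
```

Emit:
move_arm(steps=[{"fingers": 0,"translation": [0,0,0],"turn": 0.08},{"fingers": 0,"translation": [0,0,0],"turn": 0.08}])

```text
t: 12.35
eef_pos: [0.5088, -0.276, 0.1506]
tool_rot: [-0.0, 0.821, -0.572, 0.002]
contact_force: [-3.2, 2.2, 16.7]
gripper_width: 0.123
```

```bash
python3 st.py
```

```text
12.35 [ 0.5088 -0.276   0.1506] F [-3.2041  2.2208 16.6709] M [ 0.6337  0.685  -0.1232] yaw bar 0.3541046162851291 q7 -0.9546916828567469 w 0.1230726661680963
```

Turning freely with a low torque (0.12 N m), so the key is home. I'll keep turning.

Emit:
move_arm(steps=[{"fingers": 0,"translation": [0,0,0],"turn": 0.1},{"fingers": 0,"translation": [0,0,0],"turn": 0.1},{"fingers": 0,"translation": [0,0,0],"turn": 0.1},{"fingers": 0,"translation": [0,0,0],"turn": 0.1},{"fingers": 0,"translation": [0,0,0],"turn": 0.1},{"fingers": 0,"translation": [0,0,0],"turn": 0.1},{"fingers": 0,"translation": [0,0,0],"turn": 0.1},{"fingers": 0,"translation": [0,0,0],"turn": 0.1},{"fingers": 0,"translation": [0,0,0],"turn": 0.1}])

```text
t: 13.48
eef_pos: [0.5085, -0.2755, 0.1506]
tool_rot: [0.0, 0.988, -0.157, 0.001]
contact_force: [-4.1, 3.6, 17.3]
gripper_width: 0.122
```

```bash
python3 st.py
```

```text
13.47 [ 0.5085 -0.2755  0.1506] F [-4.1443  3.576  17.3211] M [ 0.9589  1.1087 -0.1727] yaw bar 1.254909232689271 q7 -0.1490925311033928 w 0.12156739524793206
```

Emit:
move_arm(steps=[{"fingers": 0,"translation": [0,0,0],"turn": 0.08},{"fingers": 0,"translation": [0,0,0],"turn": 0.08},{"fingers": 0,"translation": [0,0,0],"turn": 0.05}])

```text
t: 13.85
eef_pos: [0.5083, -0.2755, 0.1505]
tool_rot: [0.0, 0.999, -0.054, 0.001]
contact_force: [-4.6, 3.3, 17.2]
gripper_width: 0.122
```

```bash
python3 st.py
```

```text
13.85 [ 0.5083 -0.2755  0.1505] F [-4.6139  3.2507 17.1743] M [ 0.8819  1.2145 -0.1158] yaw bar 1.4634294524720433 q7 0.036789818674384286 w 0.12150833581827471
```

Emit:
move_arm(steps=[{"fingers": 0,"translation": [0,0,0],"turn": 0.07},{"fingers": 0,"translation": [0,0,0],"turn": 0.05}])

```text
t: 14.1
eef_pos: [0.5083, -0.2755, 0.1506]
tool_rot: [0.0, 1.0, 0.006, 0.001]
contact_force: [-4.6, 3.5, 17.7]
gripper_width: 0.121
```

```bash
python3 st.py
```

```text
14.1 [ 0.5083 -0.2755  0.1506] F [-4.5778  3.4708 17.6511] M [ 0.879   1.2077 -0.1168] yaw bar 1.5833908539019785 q7 0.14345420525468022 w 0.12069488064505798
```

Emit:
move_arm(steps=[{"fingers": 0,"translation": [0,0,0],"turn": 0.06},{"fingers": 0,"translation": [0,0,0],"turn": 0.04},{"fingers": 0,"translation": [0,0,0],"turn": 0}])

```text
t: 14.48
eef_pos: [0.5082, -0.2756, 0.1506]
tool_rot: [0.0, 0.998, 0.055, 0.001]
contact_force: [-4.7, 3.2, 18.9]
gripper_width: 0.121
```

```bash
python3 st.py; python3 see.py k 0.509,-0.277,0.13 7
```

```text
14.47 [ 0.5082 -0.2756  0.1506] F [-4.6736  3.2194 18.8617] M [ 0.9502  1.2492 -0.2952] yaw bar 1.6813073734140975 q7 0.2307466850966453 w 0.12106364590781889
t 14.475 [ 0.5082 -0.2756  0.1506] [-4.7  3.2 18.9] q [ 0.83  0.47 -0.57  1.84  0.31  0.92  0.23] w 0.121
top crop origin 341 194 scale 5.0
side crop origin 307 143 scale 5.0
```

View pics/k.png

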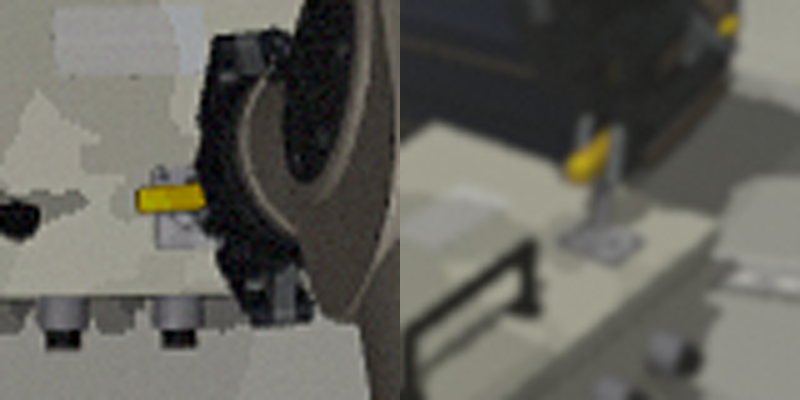

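Emit:
move_arm(steps=[{"fingers": 0,"translation": [0,0,0],"turn": 0.06},{"fingers": 0,"translation": [0,0,0],"turn": 0}])

```text
t: 14.82
eef_pos: [0.5081, -0.2757, 0.1506]
tool_rot: [0.0, 0.996, 0.085, 0.001]
contact_force: [-4.8, 3.5, 17.6]
gripper_width: 0.126
```

```bash
python3 st.py
```

```text
14.82 [ 0.5081 -0.2757  0.1506] F [-4.761   3.5183 17.6165] M [ 0.9141  1.3122 -0.4526] yaw bar 1.7408314778105023 q7 0.2839142656365886 w 0.12587320820041237
```

The key is at its stop: torque jumped from 0.12 to 0.45 N m. Now I'll relax, release and rise.

Emit:
move_arm(steps=[{"fingers": 0,"translation": [0,0,2],"turn": -0.1},{"fingers": 0,"translation": [0,0,1],"turn": 0},{"fingers": 32,"translation": [0,0,0],"turn": 0},{"fingers": 32,"translation": [0,0,0],"turn": 0},{"fingers": 32,"translation": [0,0,0],"turn": 0},{"fingers": 32,"translation": [0,0,15],"turn": 0},{"fingers": 32,"translation": [0,0,35],"turn": 0},{"fingers": 32,"translation": [0,0,40],"turn": -0.04}])

```text
t: 15.82
eef_pos: [0.5071, -0.2757, 0.243]
tool_rot: [-0.0, 1.0, 0.015, -0.0]
contact_force: [0.3, -1.2, -0.4]
gripper_width: 0.378
```

```bash
python3 st.py; python3 see.py l 0.509,-0.277,0.13 7
```

```text
15.82 [ 0.5071 -0.2757  0.243 ] F [ 0.3182 -1.2326 -0.3782] M [-0.0588 -0.0142  0.0182] yaw bar 1.6013087898378346 q7 0.22439640079078413 w 0.3778986002511429
t 15.825 [ 0.5071 -0.2757  0.243 ] [ 0.3 -1.2 -0.4] q [ 0.85  0.36 -0.58  1.75  0.22  1.09  0.22] w 0.378
top crop origin 341 194 scale 5.0
side crop origin 307 143 scale 5.0
```

View pics/l.png

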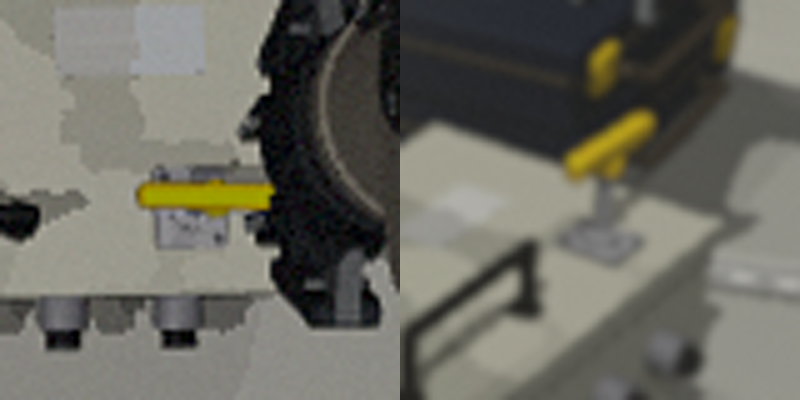

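The key stands turned in the lock (crossbar horizontal at top-crop (205,195)). Next is the handle.

Emit:
move_arm(steps=[{"fingers": 40,"translation": [-3.5,47,0],"turn": 0},{"fingers": 40,"translation": [-3.5,48,0],"turn": 0},{"fingers": 40,"translation": [-3.5,48,0],"turn": 0},{"fingers": 40,"translation": [0,0,-30],"turn": 0},{"fingers": 40,"translation": [0,0,-20],"turn": 0},{"fingers": 40,"translation": [0,0,0],"turn": 0}])

```text
t: 16.68
eef_pos: [0.4957, -0.1326, 0.1904]
tool_rot: [-0.0, 1.0, 0.016, -0.001]
contact_force: [-0.1, -0.1, -0.3]
gripper_width: 0.469
```

```bash
python3 st.py; python3 see.py n 0.4965,-0.1325,0.15 5
```

```text
16.68 [ 0.4957 -0.1326  0.1904] F [-0.1442 -0.0712 -0.3309] M [ 0.0539 -0.0269 -0.0283] yaw bar 1.6024934370944606 q7 -0.04999642085543394 w 0.4692510758296966
t 16.675 [ 0.4957 -0.1326  0.1904] [-0.1 -0.1 -0.3] q [ 0.68  0.33 -0.64  1.94  0.24  0.95 -0.05] w 0.469
top crop origin 270 185 scale 3.8461538461538463
side crop origin 269 147 scale 3.8461538461538463
```

View pics/n.png

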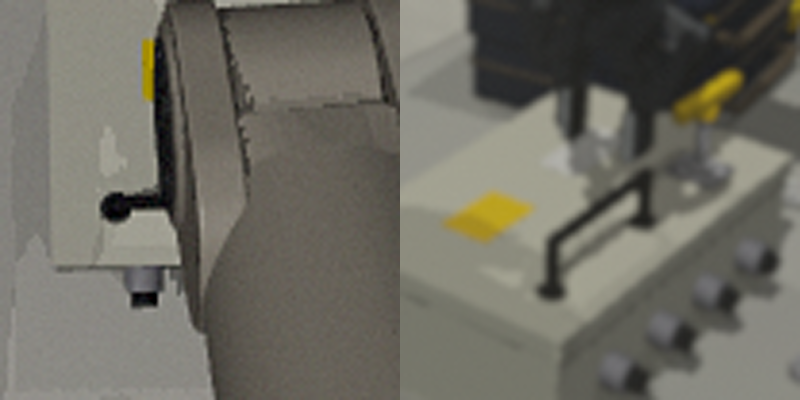

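Emit:
move_arm(steps=[{"fingers": 40,"translation": [0,0,-25],"turn": 0},{"fingers": 40,"translation": [0,0,-20],"turn": 0},{"fingers": 40,"translation": [0,0,-15],"turn": 0},{"fingers": 40,"translation": [0,0,0],"turn": 0}])

```text
t: 17.27
eef_pos: [0.4965, -0.1329, 0.131]
tool_rot: [-0.0, 1.0, 0.015, -0.0]
contact_force: [-0.6, 0.1, 0.3]
gripper_width: 0.466
```

```bash
python3 st.py; python3 see.py o 0.4965,-0.1325,0.15 6
```

```text
17.27 [ 0.4965 -0.1329  0.131 ] F [-0.6191  0.0561  0.2982] M [-0.0024  0.0109 -0.0289] yaw bar 1.6017182223064417 q7 -0.1155853518948133 w 0.4664613758634175
t 17.275 [ 0.4965 -0.1329  0.131 ] [-0.6  0.1  0.3] q [ 0.64  0.41 -0.61  2.    0.31  0.83 -0.12] w 0.466
top crop origin 277 192 scale 4.444444444444445
side crop origin 276 154 scale 4.444444444444445
```

View pics/o.png

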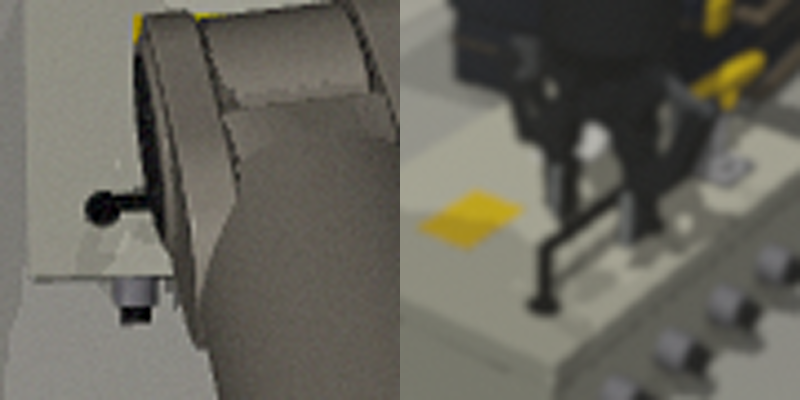

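The fingers straddle the handle bar. Closing.

Emit:
move_arm(steps=[{"fingers": 0,"translation": [0,0,0],"turn": 0},{"fingers": 0,"translation": [0,0,0],"turn": 0},{"fingers": 0,"translation": [0,0,0],"turn": 0},{"fingers": 0,"translation": [0,0,0],"turn": 0},{"fingers": 0,"translation": [0,0,0],"turn": 0}], newtons=80)

```text
t: 18.0
eef_pos: [0.4975, -0.1329, 0.1321]
tool_rot: [0.0, 1.0, 0.015, 0.001]
contact_force: [-0.6, -0.4, 6.5]
gripper_width: 0.083
```

```bash
python3 st.py; python3 - <<'E'
import numpy as np
a=.031
p=None
for th in np.arange(0,1.31,.05):
    x=-165*np.cos(th)+43*np.sin(th)+165;z=165*np.sin(th)+43*np.cos(th)-43
    q=np.array([x*np.cos(a),x*np.sin(a),z])
    if p is not None:print(round(th,2),(q-p).round(1),q.round(1))
    p=q
E
```

```text
18.0 [ 0.4975 -0.1329  0.1321] F [-0.5987 -0.3826  6.4804] M [0.0046 0.1206 0.0274] yaw bar 1.601794629130347 q7 -0.1157851587879425 w 0.08265294219927105
0.05 [2.4 0.1 8.2] [2.4 0.1 8.2]
0.1 [2.8 0.1 8.1] [ 5.1  0.2 16.3]
0.15 [3.2 0.1 7.9] [ 8.3  0.3 24.2]
0.2 [3.6 0.1 7.7] [11.8  0.4 31.9]
0.25 [3.9 0.1 7.6] [15.8  0.5 39.5]
0.3 [4.3 0.1 7.4] [20.1  0.6 46.8]
0.35 [4.7 0.1 7.1] [24.7  0.8 54. ]
0.4 [5.  0.2 6.9] [29.8  0.9 60.9]
0.45 [5.4 0.2 6.6] [35.1  1.1 67.5]
0.5 [5.7 0.2 6.4] [40.8  1.3 73.8]
0.55 [6.  0.2 6.1] [46.8  1.5 79.9]
0.6 [6.3 0.2 5.8] [53.1  1.6 85.7]
0.65 [6.6 0.2 5.4] [59.6  1.8 91.1]
0.7 [6.8 0.2 5.1] [66.5  2.1 96.2]
0.75 [7.1 0.2 4.7] [ 73.5   2.3 100.9]
0.8 [7.3 0.2 4.4] [ 80.9   2.5 105.3]
0.85 [7.5 0.2 4. ] [ 88.4   2.7 109.3]
0.9 [7.7 0.2 3.6] [ 96.1   3.  113. ]
0.95 [7.9 0.2 3.2] [103.9   3.2 116.2]
1.0 [8.  0.2 2.8] [112.    3.5 119.1]
1.05 [8.2 0.3 2.4] [120.1   3.7 121.5]
1.1 [8.3 0.3 2. ] [128.4   4.  123.6]
1.15 [8.4 0.3 1.6] [136.8   4.2 125.2]
1.2 [8.4 0.3 1.2] [145.2   4.5 126.4]
1.25 [8.5 0.3 0.8] [153.7   4.8 127.1]
1.3 [8.5 0.3 0.3] [162.2   5.  127.5]
```

Emit:
move_arm(steps=[{"fingers": 0,"translation": [2.4,0.1,8.2],"turn": 0},{"fingers": 0,"translation": [2.8,0.1,8.1],"turn": 0},{"fingers": 0,"translation": [3.2,0.1,7.9],"turn": 0},{"fingers": 0,"translation": [3.6,0.1,7.7],"turn": 0}])

```text
t: 18.5
eef_pos: [0.5082, -0.1325, 0.1617]
tool_rot: [-0.001, 1.0, 0.016, -0.001]
contact_force: [6.3, -0.8, -17.1]
gripper_width: 0.084
```

```bash
python3 st.py; python3 see.py p 0.4965,-0.1825,0.17 3.5
```

```text
18.5 [ 0.5082 -0.1325  0.1617] F [  6.2799  -0.7636 -17.1097] M [-0.2025 -1.2299  0.03  ] yaw bar 1.6019430200869453 q7 -0.08953180551668656 w 0.08400200964535165
t 18.5 [ 0.5082 -0.1325  0.1617] [  6.3  -0.8 -17.1] q [ 0.65  0.38 -0.63  1.95  0.28  0.9  -0.09] w 0.084
top crop origin 275 168 scale 2.898550724637681
side crop origin 263 116 scale 2.898550724637681
```

View pics/p.png

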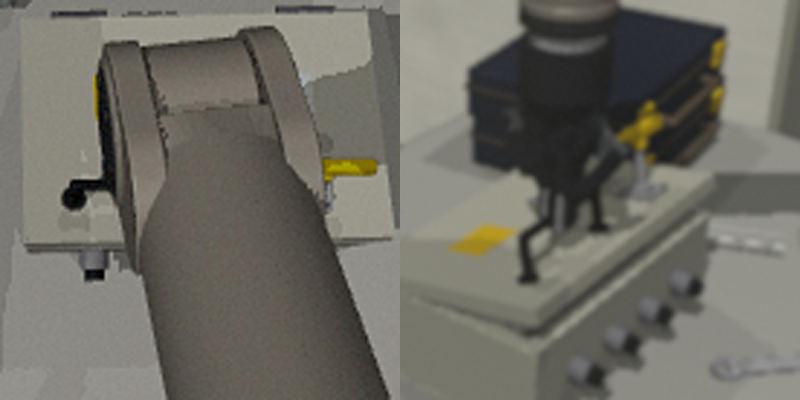

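The door is rising, with a gap visible along the free edge at side-crop (450,320). I'll follow the arc.

Emit:
move_arm(steps=[{"fingers": 0,"translation": [3.9,0.1,7.6],"turn": 0},{"fingers": 0,"translation": [4.3,0.1,7.4],"turn": 0},{"fingers": 0,"translation": [4.7,0.1,7.1],"turn": 0},{"fingers": 0,"translation": [5.0,0.2,6.9],"turn": 0},{"fingers": 0,"translation": [5.4,0.2,6.6],"turn": 0},{"fingers": 0,"translation": [5.7,0.2,6.4],"turn": 0}])

```text
t: 19.35
eef_pos: [0.5366, -0.1316, 0.2048]
tool_rot: [-0.0, 1.0, 0.015, -0.002]
contact_force: [-0.6, -0.5, -15.4]
gripper_width: 0.078
```

```bash
python3 st.py
```

```text
19.35 [ 0.5366 -0.1316  0.2048] F [ -0.6422  -0.509  -15.3704] M [-0.1313  0.0241  0.0418] yaw bar 1.6017103909256896 q7 -0.07439948661024867 w 0.07767958118945355
```

Emit:
move_arm(steps=[{"fingers": 0,"translation": [6.0,0.2,6.1],"turn": 0},{"fingers": 0,"translation": [6.3,0.2,5.8],"turn": 0},{"fingers": 0,"translation": [6.6,0.2,5.4],"turn": 0},{"fingers": 0,"translation": [6.8,0.2,5.1],"turn": 0}])

```text
t: 19.85
eef_pos: [0.5623, -0.1308, 0.2282]
tool_rot: [0.0, 1.0, 0.015, -0.002]
contact_force: [-8.7, -0.7, -9.0]
gripper_width: 0.08
```

```bash
python3 st.py; python3 see.py r 0.5465,-0.1825,0.22 3.5
```

```text
19.85 [ 0.5623 -0.1308  0.2282] F [-8.6971 -0.7317 -8.952 ] M [-0.0056  1.9386 -0.0004] yaw bar 1.6014190035626858 q7 -0.07714484131469664 w 0.08043114259993168
t 19.85 [ 0.5623 -0.1308  0.2282] [-8.7 -0.7 -9. ] q [ 0.62  0.39 -0.63  1.76  0.26  1.08 -0.08] w 0.08
top crop origin 278 143 scale 2.898550724637681
side crop origin 249 93 scale 2.898550724637681
```

View pics/r.png

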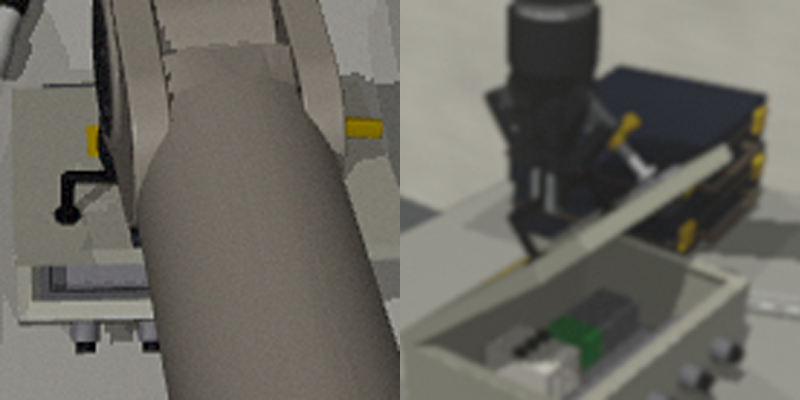

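Emit:
move_arm(steps=[{"fingers": 0,"translation": [7.1,0.2,4.7],"turn": 0},{"fingers": 0,"translation": [7.3,0.2,4.4],"turn": 0},{"fingers": 0,"translation": [7.5,0.2,4.0],"turn": 0},{"fingers": 0,"translation": [7.7,0.2,3.6],"turn": 0},{"fingers": 0,"translation": [7.9,0.2,3.2],"turn": 0},{"fingers": 0,"translation": [8.0,0.2,2.8],"turn": 0}])

```text
t: 20.7
eef_pos: [0.6082, -0.1293, 0.2529]
tool_rot: [0.0, 1.0, 0.015, -0.001]
contact_force: [-11.8, 0.5, 2.6]
gripper_width: 0.077
```

```bash
python3 st.py; python3 see.py s 0.5465,-0.1825,0.25 3.5
```

```text
20.7 [ 0.6082 -0.1293  0.2529] F [-11.8392   0.4919   2.5579] M [0.0837 3.0445 0.0159] yaw bar 1.6014283330935704 q7 -0.09100608330894536 w 0.07663914761340625
t 20.7 [ 0.6082 -0.1293  0.2529] [-11.8   0.5   2.6] q [ 0.57  0.44 -0.62  1.63  0.28  1.16 -0.09] w 0.077
top crop origin 281 141 scale 2.898550724637681
side crop origin 249 82 scale 2.898550724637681
```

View pics/s.png

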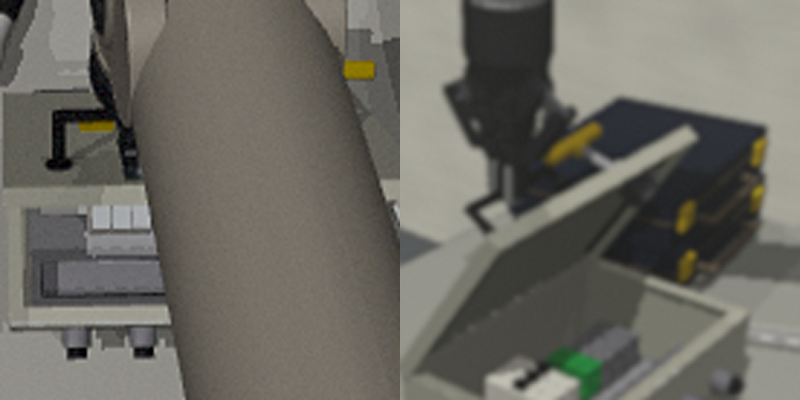

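Emit:
move_arm(steps=[{"fingers": 0,"translation": [8.2,0.3,2.4],"turn": 0},{"fingers": 0,"translation": [8.3,0.3,2.0],"turn": 0},{"fingers": 0,"translation": [8.4,0.3,1.6],"turn": 0},{"fingers": 0,"translation": [8.4,0.3,1.2],"turn": 0},{"fingers": 0,"translation": [6,0.2,0.6],"turn": 0},{"fingers": 0,"translation": [0,0,0],"turn": 0}])

```text
t: 21.55
eef_pos: [0.65, -0.1279, 0.2625]
tool_rot: [0.0, 1.0, 0.015, 0.002]
contact_force: [-6.7, -0.5, 5.1]
gripper_width: 0.077
```

```bash
python3 st.py; python3 see.py u 0.5465,-0.1825,0.27 3.5
```

```text
21.55 [ 0.65   -0.1279  0.2625] F [-6.707  -0.4751  5.1317] M [0.0143 1.7762 0.0164] yaw bar 1.6012462871404642 q7 -0.10423603004524 w 0.07652062754542968
t 21.55 [ 0.65   -0.1279  0.2625] [-6.7 -0.5  5.1] q [ 0.53  0.5  -0.61  1.52  0.3   1.21 -0.1 ] w 0.077
top crop origin 282 140 scale 2.898550724637681
side crop origin 250 75 scale 2.898550724637681
```

View pics/u.png

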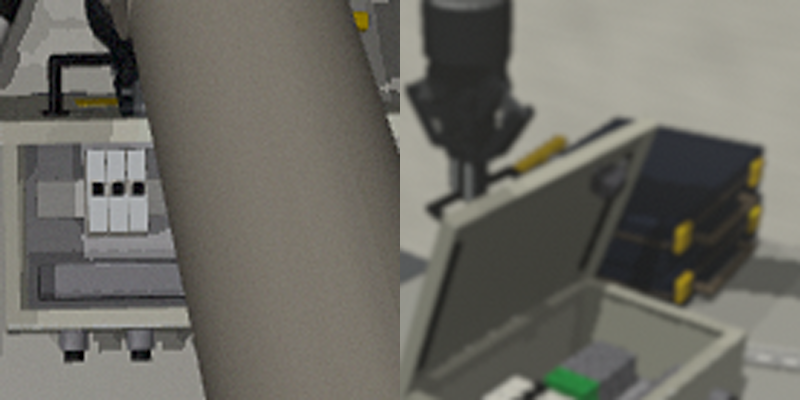

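Emit:
move_arm(steps=[{"fingers": 24,"translation": [0,0,0],"turn": 0},{"fingers": 24,"translation": [0,0,0],"turn": 0},{"fingers": 24,"translation": [0,0,0],"turn": 0},{"fingers": 24,"translation": [0,0,15],"turn": 0},{"fingers": 24,"translation": [0,0,30],"turn": 0},{"fingers": 24,"translation": [0,0,40],"turn": 0},{"fingers": 24,"translation": [0,0,40],"turn": 0},{"fingers": 24,"translation": [0,0,40],"turn": 0}])

```text
t: 22.65
eef_pos: [0.6483, -0.128, 0.4258]
tool_rot: [-0.0, 1.0, 0.016, 0.001]
contact_force: [0.2, -0.0, 0.2]
gripper_width: 0.283
```

```bash
python3 st.py; python3 see.py v 0.5465,-0.1825,0.27 3.5
```

```text
22.65 [ 0.6483 -0.128   0.4258] F [ 0.208  -0.0395  0.2217] M [0.007  0.0138 0.0185] yaw bar 1.6019103391092286 q7 -0.04896237005621282 w 0.2832374668683637
t 22.65 [ 0.6483 -0.128   0.4258] [ 0.2 -0.   0.2] q [ 0.52  0.42 -0.63  1.28  0.24  1.52 -0.05] w 0.283
top crop origin 282 140 scale 2.898550724637681
side crop origin 250 75 scale 2.898550724637681
```

View pics/v.png

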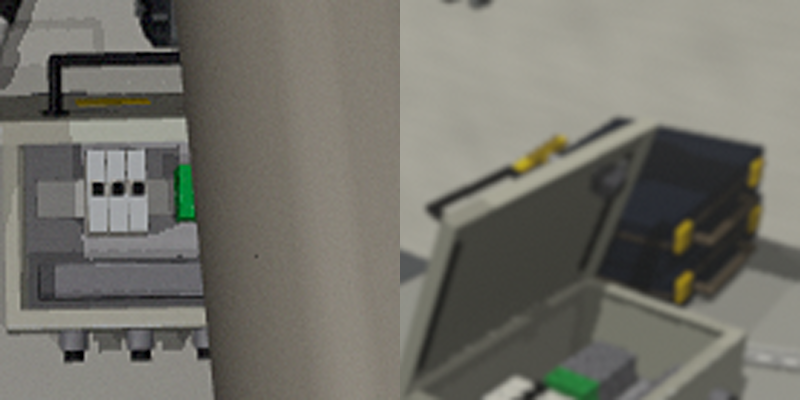

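```bash
python3 - <<'E'
from h import *
a=.031;c=np.array([.564,-.189]);R=np.array([[np.cos(a),-np.sin(a)],[np.sin(a),np.cos(a)]])
for d in(60,65,70,75):
    t=np.radians(d);r=[]
    for y in(.15,-.15):
        L=R@[.1-.2*np.cos(t),y]+c;P=[L[0],L[1],.104+.2*np.sin(t)]
        r.append(((proj("side",P)[0]-[250,75])*2.9+[400,0]).round())
    print(d,r)
E
python3 see.py w 0.44,0.3,0.05 2.4
```

```text
60 [array([479., 243.]), array([677., 137.])]
65 [array([464., 228.]), array([664., 125.])]
70 [array([448., 215.]), array([650., 115.])]
75 [array([432., 204.]), array([636., 106.])]
t 22.75 [ 0.6501 -0.1275  0.4299] [ 0.4 -0.1  0.7] q [ 0.52  0.41 -0.63  1.27  0.24  1.52 -0.05] w 0.282
top crop origin 59 165 scale 2.1052631578947367
side crop origin 113 230 scale 2.1052631578947367
```

View pics/w_side_full.png

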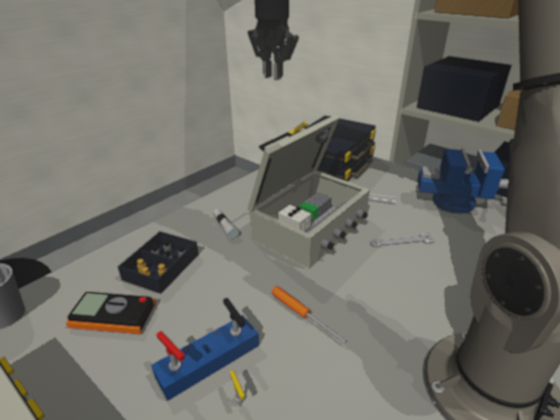

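View pics/w_top_full.png

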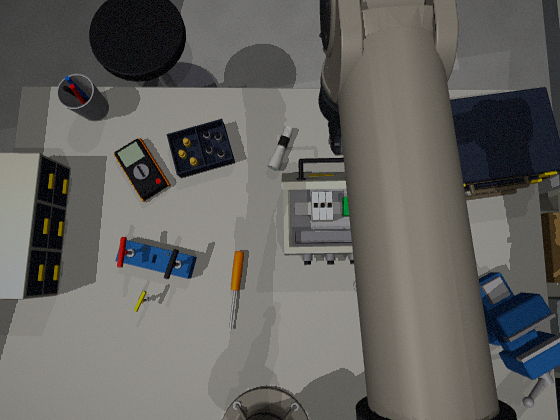

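The pictures show the door held at about 68–71°. The yellow key is in the lock (side view (300,130)), the red and black keys are in the block, and nothing else has moved. Handing in.

```bash
python3 -c "
from station import *
print(hand_in())"
```

```text
the job is handed in; nothing more can be done
None
```

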